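Set the sprung tweezers from the parts drawer to their marker and hold them

TASK

Pull the parts drawer out of the little cabinet all the way to its stop and leave it there, then pick the sprung tweezers out of it by their two finger rests. Holding them up in the air, about 15 cm or more above the bench and touching nothing else, squeeze them until the pointer on the sprung arm stands level with the sliding marker on the cross bar (inside the marker's width), never squeezing the tips shut. Hold that gap steady and finish while still holding them up like that, leaving the other parts where they lie.

Things in the scene. Friction and masses are not known exactly. Their poses are not given: they have to be found in the camera images.
- cabinet: Grey metal parts cabinet, 250 (x) x 360 (y) x 85 high, fixed to the bench. Origin: centre of its underside, on the bench. Its front (with the drawer) faces its own -x. On the rear half of its top stand a finned regulator and a relay, up to 36 high, none within 145 of the front.
- cabinet_drawer0 (a joint): How far the drawer is out, m: 0 shut, 0.174 at its stop. It slides along the cabinet's -x against about 1 N of friction and stays where it is left. Starts at 0 to 0.012. Its front panel is 15 thick, top edge 73 above the bench.
- drawer_mid (a point): Middle of the drawer's inside floor, 22 above the bench. Inside: 205 long (cabinet x), 318 wide (y), 41 deep; walls 6 thick. At its stop, 167 of the inside length lies open in front of the cabinet. A partition along x, 4 thick, 34 high, splits off a 72 wide cell at the cabinet's -y side that holds small parts; the tweezers lie in the wide cell.
- cabinet_drawer0_handle (a point): Middle of the drawer's handle: a steel bar 11 in diameter and 120 long along the cabinet's y, 47 above the bench, its axis 35 in front of the drawer's front panel (30 clear behind it), carried by two posts 51 either side of the middle. It can be pinched from above.
- tweezers: Steel sprung tweezers, 192 long, 0.1 kg, lying flat in the drawer, length along the body's x (heel at -92, tips at +100), z up. Fixed arm on the -y side, sprung arm on the +y side, both 10 high and 3 thick, each with a black finger rest. Origin: on the underside, midway between the two finger rests, where they are gripped.
- rest_fixed (a point): Middle of the outer face of the fixed arm's finger rest, at x 0, y -20, z 7 in the tweezers' frame. Both rests are 30 long (x -15 to +15) and 14 high (z 0 to 14), at rest 40 apart over their outer faces (42 at the sprung one's tipward corner). The fixed one is flat along x; the sprung one turns with its arm and is parallel to it at joint tweezers_arm = 0.135.
- tweezers_arm (a joint): Closing angle of the sprung arm, rad: 0 at rest (tips 45 apart), 0.24 tips all but shut. Hinge at tweezers' x -80, y +6; the rests are 80 from it: 1 mm less over the rests closes 0.0125 rad and moves the pointer 2.1 mm. Spring force at the rests: 2 N + 50 N per rad (6 N at 0.08, 11.5 N at 0.19). Pointer and marker are level at 0.1 - atan((y - 0.006)/0.166), y (m): marker in tweezers' frame.
- marker (a joint): Where the marker is set on the cross bar, m: its middle is at y = 0.0095 - value in the tweezers' frame. It is drawn anew each time between 0 and 0.018 and stays put (6 N of friction).
- marker_mid (a point): Middle of the top of the marker, a brass saddle 5 wide (along the tweezers' y) and 8 long, at x +80, z +18 in the tweezers' frame. It sits on an aluminium cross bar, 5 wide, y -22 to +30, top at z 14, that runs from the fixed arm over the sprung arm.
- pointer (a point): Tip of the pointer: a steel rib 3 wide, 8 tall, standing on the sprung arm just tipward of the cross bar, at z 18 in the tweezers' frame; at rest at x +86, y +22.7, and it moves to -y as the tweezers are squeezed.
- spacer: Steel spacer ring, 28 across, 18 high, loose in the drawer's side cell; stays there. Origin: centre of its underside.
- brake_shoe_pin: Dark steel bar, 45 x 12 x 12, loose in the drawer's side cell; stays there. Origin: centre of its underside.
- brake_disc: Drilled steel brake disc, 220 across, 9 high, lying on the bench; stays. Origin: centre of its underside.
- wheel_hub: Aluminium wheel hub, 120 across, 50 high; stays. Origin: centre of its underside.
- piston: Aluminium piston, 54 across, 47 high; stays. Origin: centre of its underside.
- indicator: Orange indicator lamp, 50 x 90 x 40 high; stays. Origin: centre of its underside.
- brake_pad: Brake pad, 45 x 85 x 11 high; stays. Origin: centre of its underside.
- carburettor: Aluminium carburettor, 80 x 80 over all, 79 high; stays. Origin: centre of its underside.

How it is judged:
By the outcome, as a careful person would: the job done as asked, in the order asked, and still so for the second after the job is handed in, while the arm keeps its last pose, push and grip.
It also fails if it takes over 58 s, if anything falls off the work surface, if the arm or the gripper's body presses on something with over 40 N, if the wrist force passes 120 N, or if a joint passes its speed limit or range.

ROBOT

A 7-joint arm with a two-finger parallel gripper is mounted at the origin on the work surface. World frame = base frame: x ahead of the robot, y to its left, z up, the work surface at z = 0. Lengths are in m, angles in rad, forces in N, time in s.
With the tool pointing down it reaches from about 0.425 to 0.925 m from the base axis. Payload 6.8 kg.
Tool frame: the origin (TCP) lies midway between the tips of the shut fingers; the grasp point (between the pads) lies 19 mm behind it; x points along the fingers, y is the direction in which the jaws open and shut, and the axes are right-handed (so a half turn about x gives the same grasp; the last joint's range is limited). The gripper opens to 85 mm and grips with 20 to 120 N. Pads are 22 mm wide; open, the fingers measure 114 mm over their backs; the gripper's body (76 mm by 85 mm) begins 54 mm behind the grasp point. The pads swing forward as they close: fully open they stand 13 mm farther back than shut.
Start: joints at [1.17, 0.477, 0.022, 1.555, -0.011, 1.109, -0.083], TCP at [0.195, -0.646, 0.231] pointing down, gripper open.
Joint ranges: [-2.96, 2.96], [-0.34, 2.1], [-1.41, 1.46], [0.24, 2.44], [-1.37, 4.51], [0.17, 1.92], [-2.96, 2.96]. Speed limits (rad/s): [2.39, 2.39, 3.14, 3.14, 3.14, 3.14, 3.14].

INTERFACE

Orientations are given as a rotation vector (axis times angle).
In Python, from bench import r, viewer, nets gives the robot as it stands.
- The arm moves only by the shell command python3 -m pendant 'ROWS' [FORCE]. ROWS is JSON, one flat list of numbers, 5 for each row, row after row: the finger opening in mm, from 0 to 85.4, then the shift along the tool's x, y, z in mm, then the turn about the tool's x in rad. A call has 1 to 20 rows; each row shifts and turns the commanded pose from where the row before left it, along the tool's axes as they then stand; what a row does not reach is not made up. A row lasts 1/8 s, in which the tool goes at most 62.5 mm and 10.7 degrees, less where a joint would pass 70% of its speed; a pose out of reach is approached as far as the arm can. A call with a gripper value outside its range is refused whole. The fingers move at their own pace and stop on an object; FORCE is the grip in N (left out, the last holds). Time passes only in rows, so rows that do not move let the fingers close. It gives the time, the measured TCP pose, the force and the opening at its end, in the units of the state.
- r.get_obs(): the state, without advancing time (a new reading comes with each control period).
- viewer.grab_frame(name): name is "side" or "top" or "wrist"; returns (picture, depth): 400x640x3 uint8, red, green, blue; 400x640 float32, m along the optical axis (not along the pixel's ray), 0 where there is no reading.
- viewer.calibration(name): a dict with "mtx" (3x3 intrinsics, pixels), "world_to_cam" (4x4, takes a point from world to camera coordinates). Camera axes: x right, y up, looking along -z (the intrinsics and any distortion apply to the point x, -y, -z); pixel columns grow to the right and rows downward; lengths in m; the calibration is good to about 2 mm. A picture is of the moment at which its call begins: read the wrist's pose just before it. calibration takes no time and is no camera call; for the wrist camera it gives the pose at the moment of the call.
- r.hand_in(): hands the job in, once; it reports no verdict.
Trained networks look in the newest picture that a camera, given by its name, has taken for a name from the list of things; names that differ only in an ending like _2 or _b are one class to them, and where a whole thing is asked for, a point or a joint stands for the part that bears it (a point fixed in the world has none). Each returns a list of dicts, best first, with "score" (0 to 1); they miss things now and then, are a little off and sometimes report something else, mostly with a low value. They report only what shows in the picture. A call takes as long as a camera call.
- nets.look_for(name, camera): "location" ([x, y, z] in m, in world coordinates, good to about 4 mm: the middle of the surface that is visible of it).
- nets.silhouettes(name, camera): "mask" (400x640 bool, what is visible of it).
The state is a dict: "clock": time; "joints": joint angles; "qvel": joint speeds; "tau": joint torques, N m; "tcp_pos": TCP position; "orientation": TCP orientation; "contact_force": force on the tool from outside, world axes, zero at the start; "moment": the same for the moment, N m; "grip_width": finger opening in m.
Only numpy, scipy, OpenCV 4.12 (cv2) and the standard library are available. Lean on these libraries where they do the work, as an engineer would, in place of code of your own. Each camera call takes 0.05 s, during which the arm holds its last target. There are 200 camera calls.

## Working session

There is one attempt and no reset: what is moved stays moved. The work goes in short steps, Python scripts to look and compute and a shell command to move; the robot and the scene stay as the last step left them, time stands still between calls to the robot, and variables do not carry over. Pictures are saved under pics/ and viewed, about 8 in all and at most 12, crops included, and the job is handed in when it is done.

```bash
ls; mkdir -p pics
cat > h.py <<'E'
from bench import r, viewer, nets
import numpy as np, cv2
from scipy.spatial.transform import Rotation as R
def state():
    o=r.get_obs(); print('t',round(o['clock'],2),'tcp',np.round(o['tcp_pos'],4),'rv',np.round(o['orientation'],3),'F',np.round(o['contact_force'],1),'w',round(float(o['grip_width']),4)); print('j',np.round(o['joints'],3)); print('tool axes cols\n',np.round(R.from_rotvec(o['orientation']).as_matrix(),3)); return o
def proj(cam,P):
    c=viewer.calibration(cam); P=np.atleast_2d(P); q=(c['world_to_cam']@np.c_[P,np.ones(len(P))].T)[:3]
    q=q*np.array([[1],[-1],[-1]]); u=c['mtx']@(q/q[2]); return u[:2].T
def unproj(d,cam,c=None):
    c=c or viewer.calibration(cam); v,u=np.mgrid[:400,:640]; k=c['mtx']
    p=np.stack([(u-k[0,2])/k[0,0]*d,-(v-k[1,2])/k[1,1]*d,-d,np.ones_like(d)],-1)
    return (p@np.linalg.inv(c['world_to_cam']).T)[...,:3]
E
python3 - <<'E'
from h import *
state()
for c in ['top','side','wrist']:
    im,d=viewer.grab_frame(c); cv2.imwrite(f'pics/{c}0.png',im[...,::-1]); np.save(f'pics/{c}0.npy',d)
    print(c,{k:np.round(v,3).tolist() for k,v in viewer.calibration(c).items()})
    for n in ['cabinet','cabinet_drawer0_handle','tweezers','brake_disc','carburettor','wheel_hub','piston','indicator']:
        for x in nets.look_for(n,c)[:1]: print(c,n,np.round(x['location'],3),round(x['score'],2))
a=np.vstack([cv2.imread('pics/top0.png'),cv2.imread('pics/side0.png')]); cv2.imwrite('pics/a.png',cv2.resize(a,(480,600)))
print(r.get_obs()['clock'])
E
```

```text
pics
t 0.0 tcp [ 0.1947 -0.6457  0.2303] rv [ 2.064  0.306 -2.065] F [-0.   0.4 -0.4] w 0.0857
j [ 1.17   0.478  0.022  1.556 -0.012  1.109 -0.083]
tool axes cols
 [[-0.001  0.289 -0.957]
 [ 0.002 -0.957 -0.289]
 [-1.    -0.002  0.   ]]
top {'mtx': [[422.225, 0.0, 310.013], [0.0, 422.225, 201.615], [0.0, 0.0, 1.0]], 'world_to_cam': [[-0.007, -1.0, 0.023, -0.018], [0.981, -0.003, 0.196, -0.553], [-0.196, 0.024, 0.98, -1.334], [0.0, 0.0, 0.0, 1.0]]}
top cabinet [0.734 0.032 0.088] 0.75
top cabinet_drawer0_handle [0.624 0.028 0.058] 0.92
top tweezers [ 0.642 -0.45   0.009] 0.49
top brake_disc [0.504 0.467 0.002] 0.92
top carburettor [ 0.456 -0.354  0.054] 0.81
top wheel_hub [ 0.642 -0.448  0.011] 0.68
top piston [ 0.541 -0.377  0.047] 0.77
top indicator [0.657 0.411 0.041] 0.56
side {'mtx': [[371.43, 0.0, 322.407], [0.0, 371.43, 200.479], [0.0, 0.0, 1.0]], 'world_to_cam': [[-0.72, -0.694, 0.014, 0.388], [0.525, -0.532, 0.665, -0.341], [-0.453, 0.486, 0.747, -0.965], [0.0, 0.0, 0.0, 1.0]]}
side cabinet_drawer0_handle [0.624 0.048 0.053] 0.95
side tweezers [0.722 0.073 0.089] 0.36
side brake_disc [0.498 0.473 0.004] 0.66
side carburettor [ 0.45  -0.339  0.042] 0.77
side wheel_hub [ 0.636 -0.437  0.017] 0.58
side piston [ 0.531 -0.365  0.042] 0.5
side indicator [0.65  0.422 0.04 ] 0.73
wrist {'mtx': [[312.986, 0.0, 322.394], [0.0, 312.986, 201.73], [0.0, 0.0, 1.0]], 'world_to_cam': [[0.289, -0.957, 0.0, -0.676], [0.908, 0.274, -0.318, 0.042], [0.304, 0.092, 0.948, -0.381], [0.0, 0.0, 0.0, 1.0]]}
1.35
```

View pics/a.png

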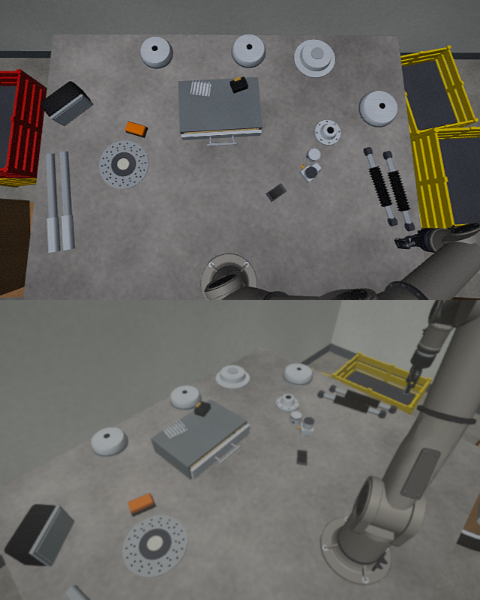

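The top view shows the cabinet in the centre with its handle facing the robot, and the way in front of it is clear. Next I fit the handle's yaw and position.

Run:
```python
from h import *
for c in ['top','side']:
    im,d=viewer.grab_frame(c); P=unproj(d,c)
    m=nets.silhouettes('cabinet_drawer0_handle',c)
    if m:
        m=m[0]['mask']; ok=m&(d>0)&(P[...,2]>.03); q=P[ok]
        s=(q[:,2]>.042)&(q[:,2]<.062)&(abs(q[:,0]-np.median(q[:,0]))<.04); q=q[s]
        print(c,m.sum(),len(q),np.round([q.min(0),q.mean(0),q.max(0)],3), 'rect',cv2.minAreaRect((q[:,:2]*1000).astype(np.float32)))
    s=(P[...,2]>.078)&(P[...,2]<.094)&(abs(P[...,0]-.74)<.2)&(abs(P[...,1])<.27)
    print('cab top',cv2.minAreaRect((P[s][:,:2]*1000).astype(np.float32)),P[s][:,2].mean(), s.sum())
    g=P[s]; 
    fr=[]
    for y in np.arange(-.11,.16,.02):
        k=g[abs(g[:,1]-y)<.006]
        if len(k): fr.append((round(y,3),round(k[:,0].min(),4)))
    f=np.array(fr); print('front edge fit',np.polyfit(f[:,0],f[:,1],1), fr)
print(r.get_obs()['clock'])
```

```text
top 1182 284 [[ 0.588 -0.147  0.042]
 [ 0.617  0.02   0.053]
 [ 0.66   0.201  0.062]] rect ((615.8212280273438, 26.214736938476562), (63.35302734375, 348.32489013671875), 4.651526927947998)
cab top ((751.0790405273438, 34.63145446777344), (260.1620178222656, 360.06268310546875), 3.242764472961426) 0.08582323517538847 6768
front edge fit [-0.07652747  0.63935912] [(np.float64(-0.11), np.float64(0.6523)), (np.float64(-0.09), np.float64(0.65)), (np.float64(-0.07), np.float64(0.6329)), (np.float64(-0.05), np.float64(0.6324)), (np.float64(-0.03), np.float64(0.6484)), (np.float64(-0.01), np.float64(0.6466)), (np.float64(0.01), np.float64(0.6444)), (np.float64(0.03), np.float64(0.6438)), (np.float64(0.05), np.float64(0.6233)), (np.float64(0.07), np.float64(0.6269)), (np.float64(0.09), np.float64(0.6401)), (np.float64(0.11), np.float64(0.6303)), (np.float64(0.13), np.float64(0.6378)), (np.float64(0.15), np.float64(0.6204))]
side 1629 472 [[ 0.582 -0.145  0.042]
 [ 0.614  0.04   0.052]
 [ 0.66   0.208  0.062]] rect ((615.2042236328125, 30.626068115234375), (73.6419677734375, 352.4815979003906), 5.3433942794799805)
cab top ((752.943115234375, 37.154510498046875), (253.14984130859375, 364.25372314453125), 3.408721923828125) 0.08536002825146516 5167
front edge fit [-0.05818681  0.64258516] [(np.float64(-0.11), np.float64(0.6494)), (np.float64(-0.09), np.float64(0.6473)), (np.float64(-0.07), np.float64(0.6467)), (np.float64(-0.05), np.float64(0.6454)), (np.float64(-0.03), np.float64(0.6446)), (np.float64(-0.01), np.float64(0.6432)), (np.float64(0.01), np.float64(0.6411)), (np.float64(0.03), np.float64(0.6404)), (np.float64(0.05), np.float64(0.6402)), (np.float64(0.07), np.float64(0.64)), (np.float64(0.09), np.float64(0.637)), (np.float64(0.11), np.float64(0.6361)), (np.float64(0.13), np.float64(0.6353)), (np.float64(0.15), np.float64(0.6332))]
1.55
```

```bash
python3 -m pendant '[85,0,-33.2,-35.2,0, 85,0,-33.2,-35.2,0, 85,0,-33.2,-35.2,0, 85,0,-33.2,-35.2,0, 85,0,-33.2,-35.2,0, 85,0,-33.2,-35.2,0, 85,0,-33.2,-35.2,0, 85,0,-33.2,-35.2,0, 85,0,-33.2,-35.2,0, 85,0,-33.2,-35.2,0, 85,0,-33.2,-35.2,0, 85,0,-33.2,-35.2,0, 85,0,-33.2,-35.2,0, 85,0,-33.2,-35.2,0, 85,0,-33.2,-35.2,0, 85,0,-33.2,-35.2,0]' 40
python3 -m pendant '[85,0,0,0,-0.167, 85,0,0,0,-0.167, 85,0,0,0,-0.167, 85,0,0,0,-0.167, 85,0,0,0,-0.167, 85,0,0,0,-0.167, 85,0,0,0,-0.167, 85,0,0,0,-0.167, 85,0,0,0,0]'
python3 - <<'E'
from h import *
state()
c=viewer.calibration('wrist'); im,d=viewer.grab_frame('wrist'); cv2.imwrite('pics/w1.png',im[...,::-1]); P=unproj(d,'wrist',c)
np.save('pics/w1P.npy',P)
for x in nets.look_for('cabinet_drawer0_handle','wrist')[:2]: print(x)
for n in ['cabinet_drawer0_handle']:
    for x in nets.silhouettes(n,'wrist')[:1]:
        q=P[x['mask']&(d>0)&(P[...,2]>.03)]; print(len(q),np.round(q.mean(0),3),cv2.minAreaRect((q[:,:2]*1000).astype(np.float32)))
s=(P[...,2]>.043)&(P[...,2]<.06)&(P[...,0]>.5)&(P[...,0]<.62); q=P[s]
print(len(q),cv2.minAreaRect((q[:,:2]*1000).astype(np.float32)))
E
```

```text
clock: 3.55
tcp_pos: [0.5815, 0.0261, 0.2315]
orientation: [2.065, 0.304, -2.064]
contact_force: [-0.3, -0.2, -0.6]
grip_width: 0.0849
clock: 4.68
tcp_pos: [0.5808, 0.0247, 0.2313]
orientation: [1.168, 1.235, -1.168]
contact_force: [-0.5, -0.1, 0.6]
grip_width: 0.0849
t 4.67 tcp [0.5808 0.0247 0.2313] rv [ 1.168  1.235 -1.168] F [-0.5 -0.1  0.6] w 0.0849
j [ 0.338  0.391 -0.625  1.752  0.256  1.08  -0.317]
tool axes cols
 [[-0.     0.998  0.056]
 [ 0.     0.056 -0.998]
 [-1.    -0.    -0.   ]]
{'location': [0.6283, 0.0563, 0.0623], 'score': 0.82}
9637 [0.623 0.046 0.065] ((616.8993530273438, 21.854156494140625), (68.8534927368164, 344.58587646484375), 3.588872194290161)
1878 ((599.43896484375, 77.04935455322266), (39.88142395019531, 224.44244384765625), 3.3040623664855957)
```

View pics/w1.png

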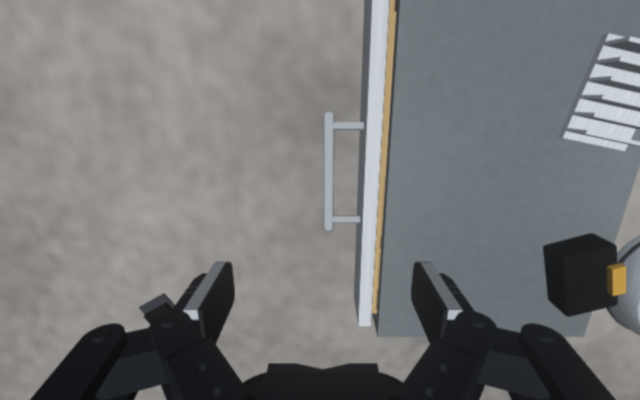

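The handle bar is clear in the picture, spanning (328,115) to (328,230). The fingers are at the bottom.

Run:
```python
from h import *
P=np.load('pics/w1P.npy')
q=P[112:233,323:335].reshape(-1,3); q=q[(q[:,2]>.044)&(q[:,2]<.062)]
f=np.polyfit(q[:,1],q[:,0],1)
print(len(q),q.min(0),q.max(0),q.mean(0),'slope',f)
p=P[150:200,366:380].reshape(-1,3); p=p[p[:,2]>.068]; print('panel top',p.min(0),p.max(0))
```

```text
1184 [ 0.57877701 -0.03590231  0.04747152] [0.59660239 0.0915066  0.05544158] [0.5869315  0.03107511 0.05235698] slope [-0.06044574  0.58880986]
panel top [0.57602956 0.00960259 0.07045508] [0.63789981 0.1054766  0.37493415]
```

```bash
python3 -m pendant '[24,0,6,-4,0, 24,30,0,0,0, 24,40,0,0,0, 24,30,0,0,0, 24,30,0,0,0, 24,0,0,0,0]'
python3 - <<'E'
from h import *
state(); c=viewer.calibration('wrist'); im,d=viewer.grab_frame('wrist'); cv2.imwrite('pics/w2.png',im[...,::-1])
E
```

```text
clock: 5.58
tcp_pos: [0.5851, 0.0293, 0.0993]
orientation: [1.164, 1.239, -1.17]
contact_force: [-0.5, 0.0, 1.2]
grip_width: 0.024
t 5.58 tcp [0.5851 0.0293 0.0993] rv [ 1.164  1.239 -1.17 ] F [-0.5  0.   1.2] w 0.024
j [ 0.269  0.553 -0.561  1.851  0.38   0.851 -0.423]
tool axes cols
 [[-0.004  0.998  0.058]
 [-0.     0.058 -0.998]
 [-1.    -0.004 -0.   ]]
```

View pics/w2.png

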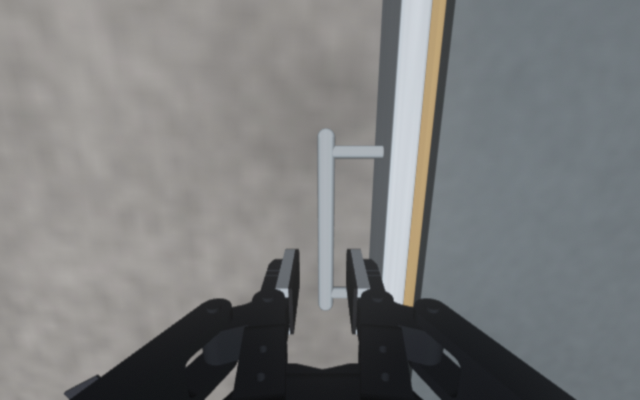

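Bar (325,130)–(325,305) lies between the fingers, and the right finger clears the panel. I descend, pinch and pull.

```bash
python3 -m pendant '[24,30,0,0,0, 24,25,0,0,0, 24,13,0,0,0, 24,0,0,0,0, 5,0,0,0,0, 5,0,0,0,0, 5,0,0,0,0]' 50
python3 -m pendant '[5,0,-10,0,0, 5,0,-20,0,0, 5,0,-20,0,0, 5,0,-20,0,0, 5,0,-20,0,0, 5,0,-20,0,0, 5,0,-20,0,0, 5,0,-15,0,0, 5,0,-8,0,0, 5,0,0,0,0]'
python3 -m pendant '[5,0,-4,0,0, 5,0,-4,0,0]';python3 -m pendant '[5,0,-4,0,0, 5,0,-4,0,0]'
```

```text
clock: 6.5
tcp_pos: [0.5875, 0.0295, 0.0346]
orientation: [1.168, 1.234, -1.165]
contact_force: [-1.5, 0.7, 6.9]
grip_width: 0.0092
clock: 7.75
tcp_pos: [0.434, 0.0206, 0.0345]
orientation: [1.167, 1.234, -1.165]
contact_force: [-1.0, 1.2, 12.7]
grip_width: 0.009
clock: 8.0
tcp_pos: [0.4272, 0.0202, 0.0345]
orientation: [1.168, 1.233, -1.164]
contact_force: [0.9, -0.5, 11.4]
grip_width: 0.0086
clock: 8.25
tcp_pos: [0.4192, 0.0197, 0.0345]
orientation: [1.168, 1.233, -1.164]
contact_force: [0.7, 0.6, 11.3]
grip_width: 0.009
```

```bash
python3 -m pendant '[5,-1,-4,0,0, 5,-1,-3,0,0]';python3 -m pendant '[5,-1,-3,0,0, 5,0,-3,0,0]'; python3 -m pendant '[5,0,-3,0,0, 5,0,0,0,0]'
python3 - <<'E'
from h import *
state()
E
```

```text
clock: 8.5
tcp_pos: [0.4191, 0.02, 0.0357]
orientation: [1.179, 1.228, -1.153]
contact_force: [29.0, -1.7, -34.1]
grip_width: 0.0086
clock: 8.75
tcp_pos: [0.4188, 0.0203, 0.0377]
orientation: [1.186, 1.223, -1.145]
contact_force: [49.1, -3.5, -66.8]
grip_width: 0.0086
clock: 9.0
tcp_pos: [0.4188, 0.0206, 0.0389]
orientation: [1.189, 1.22, -1.142]
contact_force: [45.3, -2.1, -49.3]
grip_width: 0.0086
t 9.0 tcp [0.4188 0.0206 0.0389] rv [ 1.189  1.22  -1.142] F [ 45.3  -2.1 -49.3] w 0.0086
j [ 0.272  0.425 -0.542  2.285  0.455  0.498 -0.573]
tool axes cols
 [[ 0.03   0.998  0.056]
 [ 0.01   0.055 -0.998]
 [-1.     0.03  -0.008]]
```

```bash
python3 -m pendant '[5,0,9,0,0, 24,0,0,0,0, 24,0,0,0,0, 24,0,0,0,0]'; python3 -m pendant '[24,-20,0,0,0, 24,-40,0,0,0, 24,-50,0,0,0, 50,-60,20,0,0, 85,-40,50,10,0, 85,0,50,20,0, 85,0,30,20,0, 85,0,0,0,0]'
python3 - <<'E'
from h import *
state()
for cam in ['wrist','top']:
    c=viewer.calibration(cam); im,d=viewer.grab_frame(cam); cv2.imwrite(f'pics/{cam}3.png',im[...,::-1]); np.save(f'pics/{cam}3P.npy',unproj(d,cam,c))
    for n in ['tweezers','rest_fixed','marker_mid','pointer','spacer','drawer_mid']:
        for x in nets.look_for(n,cam)[:2]: print(cam,n,np.round(x['location'],4),round(x['score'],2))
E
```

```text
clock: 9.5
tcp_pos: [0.4126, 0.0193, 0.037]
orientation: [1.169, 1.234, -1.163]
contact_force: [6.8, 0.3, 0.3]
grip_width: 0.0241
clock: 10.5
tcp_pos: [0.5612, -0.0238, 0.2426]
orientation: [1.167, 1.237, -1.171]
contact_force: [-0.6, -0.3, -0.1]
grip_width: 0.085
t 10.5 tcp [ 0.5612 -0.0238  0.2426] rv [ 1.167  1.237 -1.171] F [-0.6 -0.3 -0.1] w 0.085
j [ 0.454  0.353 -0.653  1.781  0.238  1.091 -0.226]
tool axes cols
 [[-0.003  0.998  0.055]
 [-0.     0.055 -0.998]
 [-1.    -0.003 -0.   ]]
wrist tweezers [0.5608 0.0605 0.0331] 0.64
wrist tweezers [ 0.364  -0.1885  0.0102] 0.61
wrist rest_fixed [0.5578 0.0634 0.0329] 0.79
wrist rest_fixed [0.5444 0.0213 0.0188] 0.16
wrist marker_mid [0.5426 0.0238 0.0201] 0.66
wrist marker_mid [0.5348 0.1178 0.042 ] 0.48
wrist pointer [0.5413 0.0562 0.032 ] 0.58
wrist drawer_mid [0.5437 0.0219 0.0192] 0.8
top tweezers [0.5576 0.0641 0.0302] 0.69
top rest_fixed [0.5545 0.0631 0.0318] 0.74
top pointer [0.5379 0.0519 0.0329] 0.41
top drawer_mid [0.5545 0.067  0.03  ] 0.69
top drawer_mid [0.535  0.0771 0.023 ] 0.66
```

View pics/wrist3.png

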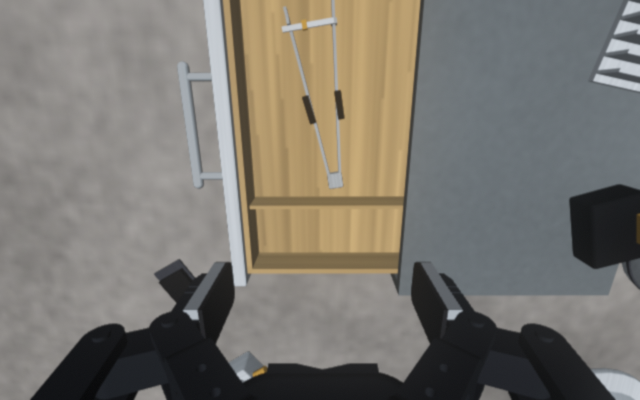

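The drawer is out. The tweezers have tips up in the image, heel at (335,180), fixed rest at (339,104), sprung rest at (309,110), marker at about (304,24) and pointer at about (287,15). I go closer and centre them.

```bash
python3 -m pendant '[85,20,-5,-40,0, 85,20,0,-40,0, 85,10,0,0,0, 85,0,0,0,0]'
cat > see.py <<'E'
from h import *
import sys
n=sys.argv[1]; state(); c=viewer.calibration('wrist'); im,d=viewer.grab_frame('wrist'); P=unproj(d,'wrist',c)
np.savez(f'pics/{n}.npz',im=im,d=d,P=P,M=c['world_to_cam'],k=c['mtx'])
a=[int(v) for v in sys.argv[2:6]]; s=int(sys.argv[6])
cv2.imwrite(f'pics/{n}.png',cv2.resize(im[a[0]:a[1],a[2]:a[3],::-1],None,fx=s,fy=s,interpolation=cv2.INTER_CUBIC))
for q in ['tweezers','rest_fixed','marker_mid','pointer']:
    for x in nets.look_for(q,'wrist')[:1]: print(q,np.round(x['location'],4),round(x['score'],2),np.round(proj('wrist',x['location']),1))
E
python3 see.py w4 0 260 210 440 3 ; python3 -c "
import cv2;a=cv2.imread('pics/w4.png');cv2.imwrite('pics/w4.png',cv2.resize(a,(530,600)) if 0 else a[:600])"
```

```text
clock: 11.7
tcp_pos: [0.5514, 0.0568, 0.1934]
orientation: [1.165, 1.237, -1.168]
contact_force: [0.2, -0.5, 0.4]
grip_width: 0.085
t 11.7 tcp [0.5514 0.0568 0.1934] rv [ 1.165  1.237 -1.168] F [ 0.2 -0.5  0.4] w 0.085
j [ 0.315  0.399 -0.666  1.85   0.29   0.994 -0.416]
tool axes cols
 [[-0.002  0.998  0.058]
 [-0.001  0.058 -0.998]
 [-1.    -0.002  0.001]]
tweezers [0.562  0.0571 0.0299] 0.96 [[331.9 180.3]]
rest_fixed [0.5559 0.0621 0.0296] 0.74 [[326.  175.1]]
pointer [0.5415 0.0568 0.0306] 0.76 [[311.5 180. ]]
```

View pics/w4.png

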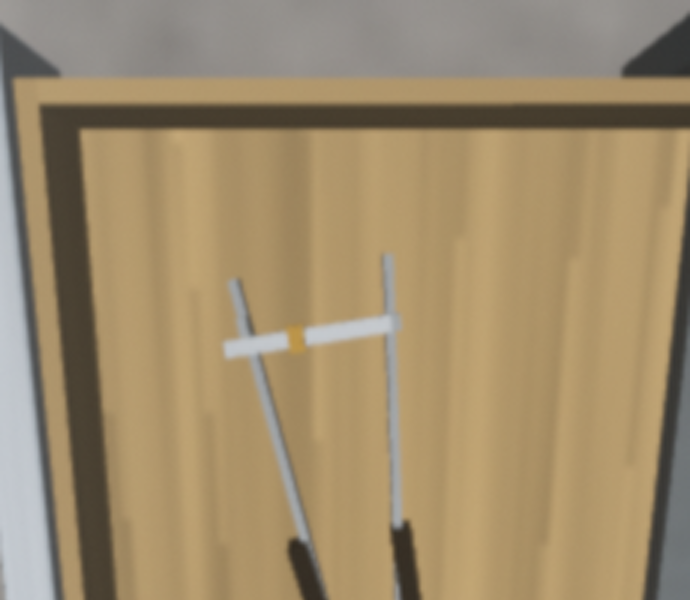

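```bash
cat > fit.py <<'E'
from h import *
D=np.load('pics/w4.npz'); im,M,k=D['im'],D['M'],D['k']
def ray(u,v,z):
    d=np.array([(u-k[0,2])/k[0,0],-(v-k[1,2])/k[1,1],-1]); Ri=M[:3,:3].T; o=-Ri@M[:3,3]; d=Ri@d; return (o+d*(z-o[2])/d[2])[:2]
g=im.max(2).astype(int); m=np.zeros_like(g,np.uint8); m[165:245,280:360]=(g[165:245,280:360]<75)
n,l,s,c=cv2.connectedComponentsWithStats(m)
for i in range(1,n):
    if s[i,4]>40:
        ys,xs=np.where(l==i); q=np.array([ray(a,b,.036) for a,b in zip(xs,ys)])*1000
        print(s[i],'ctr',q.mean(0),cv2.minAreaRect(q.astype(np.float32)))
L=ray(285.3,116.3,.036);Rr=ray(342.7,107.3,.036);mk=ray(309,113.3,.040)
yax=(L-Rr)/np.linalg.norm(L-Rr); xax=np.array([yax[1],-yax[0]])
print('L',L,'R',Rr,'len',np.linalg.norm(L-Rr),'xax',xax,'ang',np.arctan2(xax[1],xax[0]))
o=(L+Rr)/2-xax*.080-yax*.004
print('origin',o); print('marker local',[(mk-o)@xax,(mk-o)@yax])
t=ray(339.3,85,.030); print('fixed tip local',[(t-o)@xax,(t-o)@yax])
E
python3 fit.py
```

```text
[341 175   9  29 150] ctr [574.24811392  50.67993286] ((574.1522216796875, 50.813995361328125), (5.357429027557373, 29.559429168701172), 12.57295036315918)
[307 180  13  29 168] ctr [542.26834825  43.7582057 ] ((542.1498413085938, 44.237388610839844), (5.837777614593506, 30.466611862182617), 20.315202713012695)
L [0.51308508 0.11826457] R [0.5657154  0.12934645] len 0.053784372578303485 xax [-0.20604289  0.97854296] ang 1.778325675381261
origin [0.55979784 0.04634625]
marker local [np.float64(0.07953938447223233), np.float64(0.008475320302446677)]
fixed tip local [np.float64(0.09970608735634066), np.float64(-0.02266055273333714)]
```

```bash
python3 -m pendant '[50,0,0,0,-0.155, 50,30,5,11,0, 50,40,0,0,0, 50,40,0,0,0, 50,20,0,0,0, 50,0,0,0,0, 50,0,0,0,0]' 25; python3 see.py w5 60 360 180 480 2
```

```text
clock: 12.82
tcp_pos: [0.5602, 0.0481, 0.0657]
orientation: [1.052, 1.301, -1.049]
contact_force: [0.3, 0.0, -0.4]
grip_width: 0.05
t 12.82 tcp [0.5602 0.0481 0.0657] rv [ 1.052  1.301 -1.049] F [ 0.3  0.  -0.4] w 0.05
j [ 0.269  0.58  -0.604  1.927  0.463  0.772 -0.385]
tool axes cols
 [[ 0.002  0.977  0.211]
 [ 0.     0.211 -0.977]
 [-1.     0.002  0.   ]]
rest_fixed [0.5569 0.0697 0.0348] 0.75 [[325.2 202.7]]
marker_mid [0.532  0.1186 0.0418] 0.74 [[298.8 109.2]]
pointer [0.536  0.0587 0.0314] 0.56 [[288.2 211.1]]
```

View pics/w5.png

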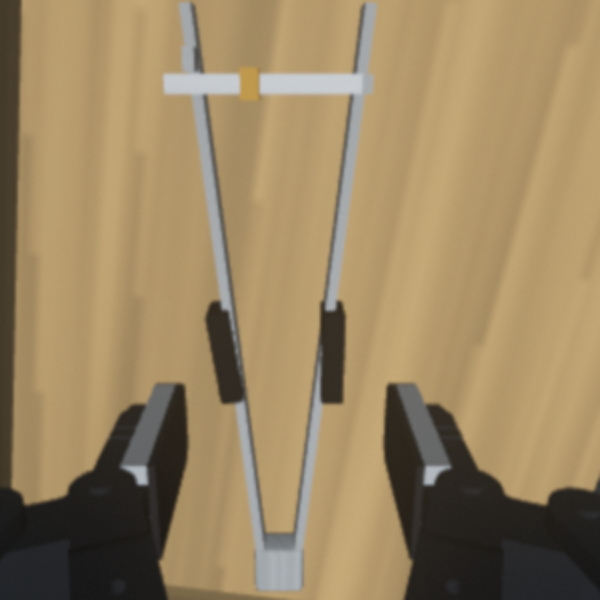

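The tweezers are aligned in the picture: rests at crop (225,352) and (333,352) between the pads, about 1.5 mm left of centre. The marker is at (250,83), so y≈8.5 mm. I descend.

```bash
python3 -m pendant '[46,15,-1.5,1,0, 46,12,0,0,0, 46,6,0,0,0, 46,0,0,0,0]'; python3 -m pendant '[46,3,0,0,0, 46,0,0,0,0]';  python3 -m pendant '[46,3,0,0,0, 46,0,0,0,0]'
```

```text
clock: 13.58
tcp_pos: [0.5572, 0.0467, 0.0303]
orientation: [1.05, 1.304, -1.052]
contact_force: [-0.4, -0.0, -0.9]
grip_width: 0.0457
clock: 13.82
tcp_pos: [0.5578, 0.0466, 0.0282]
orientation: [1.051, 1.302, -1.051]
contact_force: [-0.7, -0.4, 0.2]
grip_width: 0.0462
clock: 14.08
tcp_pos: [0.5576, 0.0465, 0.025]
orientation: [1.051, 1.303, -1.051]
contact_force: [-0.1, 0.4, -0.4]
grip_width: 0.046
```

```bash
python3 -m pendant '[40,1,0,0,0, 37,0,0,0,0, 35,0,0,0,0, 35,0,0,0,0, 35,0,0,0,0]' 25; python3 see.py w6 60 360 180 480 2
```

```text
clock: 14.7
tcp_pos: [0.5587, 0.047, 0.0249]
orientation: [1.052, 1.301, -1.049]
contact_force: [-0.0, 0.2, 5.8]
grip_width: 0.0354
t 14.7 tcp [0.5587 0.047  0.0249] rv [ 1.052  1.301 -1.049] F [-0.   0.2  5.8] w 0.0354
j [ 0.239  0.637 -0.564  1.948  0.516  0.701 -0.427]
tool axes cols
 [[ 0.002  0.977  0.212]
 [ 0.     0.212 -0.977]
 [-1.     0.002  0.   ]]
tweezers [0.552  0.092  0.0315] 0.87 [[329.5 179.8]]
rest_fixed [0.5488 0.094  0.0322] 0.85 [[323.5 174.5]]
marker_mid [0.5303 0.1199 0.0386] 0.71 [[292.  106.6]]
pointer [0.5407 0.0675 0.0311] 0.74 [[294.9 223.7]]
```

View pics/w6.png

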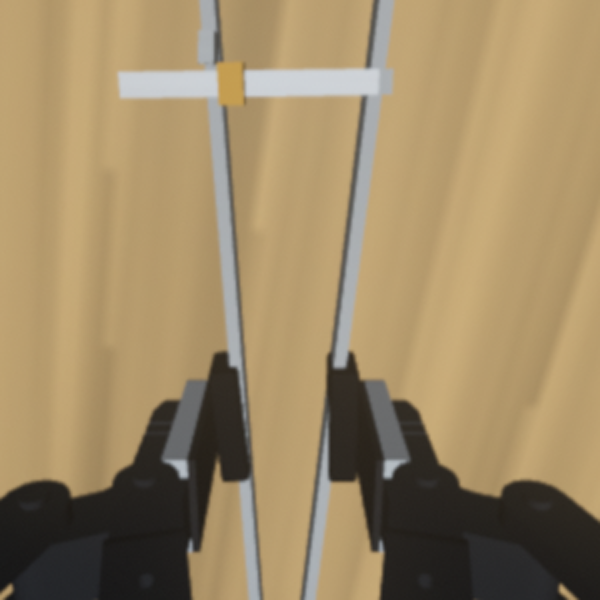

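The rests are between the pads. The pointer at crop (206,46) is about 5 mm short of the marker at (231,82). I lift gently first.

```bash
python3 -m pendant '[34.5,0,0,0,0, 34.5,-4,0,0,0, 34.5,-10,0,0,0, 34.5,-18,0,0,0, 34.5,-25,0,0,0, 34.5,-25,0,0,0, 34.5,-25,0,0,0, 34.5,-25,0,0,0, 34.5,-25,0,0,0, 34.5,-25,0,0,0, 34.5,-15,0,0,0, 34.5,-8,0,0,0, 34.5,0,0,0,0, 34.5,0,0,0,0]'; python3 see.py w7 40 340 180 480 2
```

```text
clock: 16.7
tcp_pos: [0.5572, 0.0464, 0.2283]
orientation: [1.05, 1.304, -1.052]
contact_force: [-0.3, 0.4, -1.5]
grip_width: 0.0349
t 16.7 tcp [0.5572 0.0464 0.2283] rv [ 1.05   1.304 -1.052] F [-0.3  0.4 -1.5] w 0.0349
j [ 0.373  0.376 -0.714  1.801  0.278  1.069 -0.228]
tool axes cols
 [[-0.002  0.977  0.211]
 [-0.     0.211 -0.977]
 [-1.    -0.002 -0.   ]]
tweezers [0.5511 0.0884 0.2341] 0.76 [[329.1 186.1]]
rest_fixed [0.5494 0.0918 0.2357] 0.69 [[326.9 179.2]]
marker_mid [0.527  0.1176 0.2424] 0.79 [[286.  110.3]]
pointer [0.5407 0.064  0.2335] 0.85 [[296.4 229. ]]
```

View pics/w7.png

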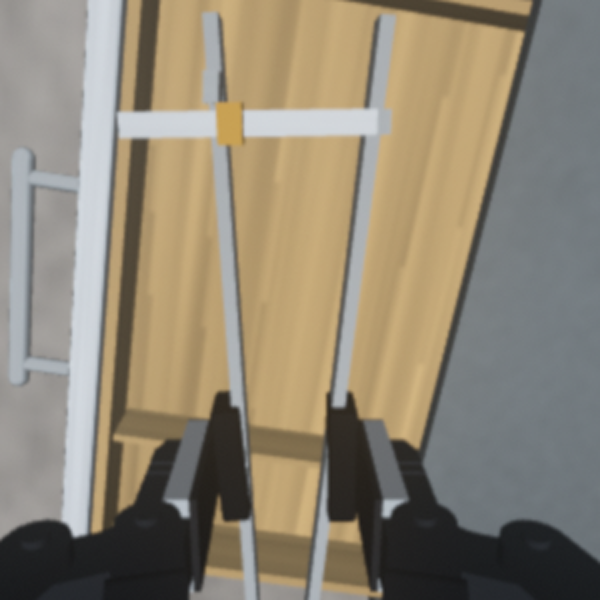

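The tweezers are held clear of the drawer. Pointer (211,85) is about 3.5 mm outside the marker (230,124), so I squeeze about 1.5 mm more.

```bash
python3 -m pendant '[34,0,0,0,0, 33.5,0,0,0,0, 33,0,0,0,0, 33,0,0,0,0, 33,0,0,0,0, 33,0,0,0,0]'; python3 see.py w8 55 115 255 335 8
```

```text
clock: 17.7
tcp_pos: [0.5578, 0.0466, 0.2292]
orientation: [1.051, 1.302, -1.051]
contact_force: [1.1, 0.8, -0.2]
grip_width: 0.0328
t 17.7 tcp [0.5578 0.0466 0.2292] rv [ 1.051  1.302 -1.051] F [ 1.1  0.8 -0.2] w 0.0328
j [ 0.373  0.376 -0.714  1.8    0.278  1.069 -0.228]
tool axes cols
 [[ 0.     0.977  0.211]
 [-0.     0.211 -0.977]
 [-1.     0.     0.   ]]
tweezers [0.5487 0.0895 0.2361] 0.67 [[323.5 183.4]]
rest_fixed [0.5487 0.0927 0.2339] 0.74 [[324.9 175.5]]
marker_mid [0.5273 0.1194 0.2465] 0.6 [[285.8 106. ]]
pointer [0.5431 0.0587 0.2336] 0.66 [[298.8 239.3]]
```

View pics/w8.png

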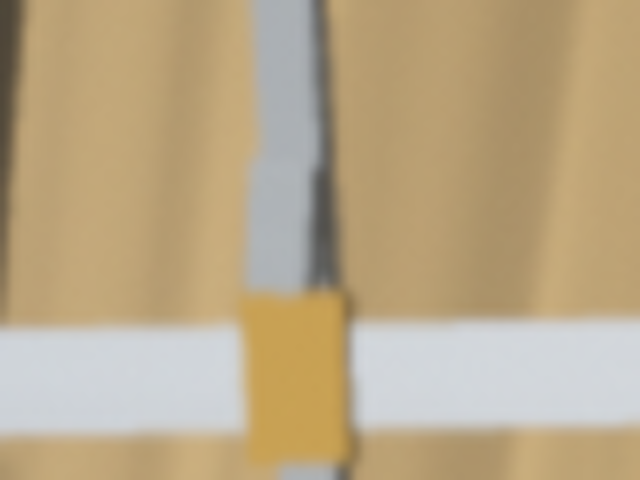

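The pointer rib (centre col ≈278, 8x crop) is already within the marker's width (242–345, axis ≈291 there), about 0.6 mm short of centre. I trim by 0.3 mm.

```bash
python3 -m pendant '[32.7,0,0,0,0, 32.7,0,0,0,0, 32.7,0,0,0,0, 32.7,0,0,0,0, 32.7,0,0,0,0, 32.7,0,0,0,0]'; python3 see.py w9 55 115 255 335 8
python3 - <<'E'
from h import *
D=np.load('pics/w9.npz');print(viewer.grab_frame('top')[0].shape)
im,d=viewer.grab_frame('top');cv2.imwrite('pics/top9.png',im[60:360,170:470,::-1])
a=cv2.imread('pics/w9.png');b=cv2.resize(im[90:210,230:370,::-1],(560,480));b=cv2.resize(b,(0,0),fx=.5,fy=.5)
cv2.imwrite('pics/c9.png',np.hstack([cv2.resize(a,(480,360)),cv2.resize(b,(320,360))]))
E
```

```text
clock: 18.7
tcp_pos: [0.5578, 0.0466, 0.2292]
orientation: [1.051, 1.302, -1.051]
contact_force: [-0.4, 0.3, -0.4]
grip_width: 0.0326
t 18.7 tcp [0.5578 0.0466 0.2292] rv [ 1.051  1.302 -1.051] F [-0.4  0.3 -0.4] w 0.0326
j [ 0.373  0.376 -0.714  1.8    0.278  1.069 -0.228]
tool axes cols
 [[ 0.     0.977  0.211]
 [ 0.     0.211 -0.977]
 [-1.     0.     0.   ]]
tweezers [0.5499 0.0892 0.2354] 0.92 [[325.9 184.2]]
rest_fixed [0.5505 0.0936 0.2371] 0.69 [[329.4 176.2]]
marker_mid [0.5292 0.1199 0.2451] 0.87 [[291.3 105.7]]
pointer [0.5435 0.0629 0.2333] 0.79 [[301.3 231.5]]
(400, 640, 3)
```

View pics/c9.png

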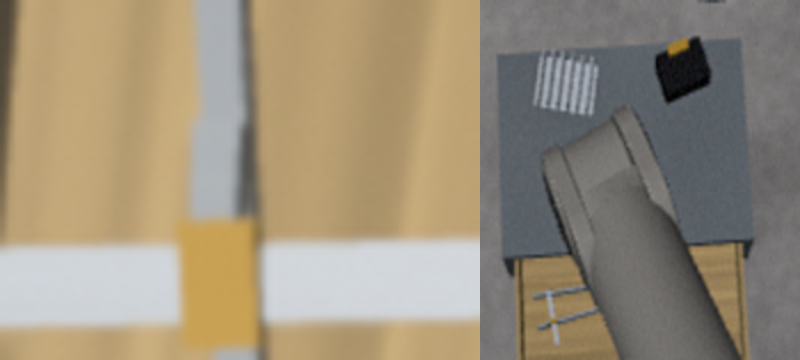

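Run:
```python
from h import *
P=np.load('pics/w9.npz')['P']; q=P[110:240,180:198].reshape(-1,3); q=q[(q[:,2]>.044)&(q[:,2]<.062)]
print('handle',len(q),np.median(q,0)); 
o=state()
r.hand_in()
```

```text
handle 1342 [0.42092256 0.0237579  0.05222983]
t 19.05 tcp [0.5577 0.0466 0.2292] rv [ 1.051  1.302 -1.051] F [-0.  -0.1 -1.4] w 0.0327
j [ 0.373  0.376 -0.714  1.8    0.278  1.069 -0.228]
tool axes cols
 [[-0.     0.977  0.211]
 [-0.     0.211 -0.977]
 [-1.    -0.     0.   ]]
the job is handed in; nothing more can be done
```

I pulled the drawer out to its stop, lifted the tweezers by their two finger rests, squeezed them until the pointer was level with the marker, and handed in at 19 s with them still held up.

- **Drawer:** it would not move any further while the wrist force rose. It peaked at about 83 N, mostly a downward component on the tool, under the 120 N limit. Just before hand-in the handle measured x ≈ 0.421 m, within about 2 mm of where it stopped (0.419 m), so it stayed at the stop.
- **Tweezers:** their underside is about 0.225 m above the bench, and they touch only the pads. The opening is steady at 32.6–32.7 mm and the tips are well apart.
- **Pointer:** in the last close-up its centre is about 0.2 mm from the marker's centre line, with the whole rib inside the marker's 5 mm width.

**Disagreements:**
- The trained network's pointer location was wrong in every picture, reporting a spot on the arm near the rests. I judged the gap from the close-up picture instead.
- The finger opening read about 9 mm on the 11 mm handle bar, so I did not trust it as an absolute width.
- I never saw the spacer and the pin in the side cell, and I did not touch that cell.

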